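# Unlock the washer box and lever its lid open

## Robot

A 6-joint arm with a two-finger parallel gripper is mounted at the origin on the work surface. World frame = base frame: x ahead of the robot, y to its left, z up, the work surface at z = 0. Lengths are in m, angles in degrees, forces in N, time in s.
With the tool pointing down it reaches from about 0.325 to 0.9 m from the base axis. Payload 6.1 kg.
Tool frame: the origin (TCP) lies on the centre line of the jaws, within the pads' length; the fingertips stand 22 mm ahead of it and the grasp point (between the pads) lies 3 mm ahead of it (manip.finger_overhang is the distance from the TCP to the fingertips, in m); z points along the fingers, y is the line along which they close (so a half turn about z gives the same grasp; the last joint's range is limited). The gripper opens to 87 mm and grips with 3 to 60 N. Pads are 19 mm wide; open, the fingers measure 117 mm over their backs; the gripper's body (75 mm by 190 mm) begins 51 mm behind the grasp point.
Start: joints at [58.493, 12.628, 87.462, -0, 79.91, -7.225], TCP at [0.257, 0.57, 0.245] pointing down, gripper open.
Joint ranges: [-170.65, 170.65], [-52.31, 119.04], [5.05, 147.46], [-71.25, 251.25], [11.57, 151.72], [-153.62, 153.62]. Speed limits (degrees/s): [147.25, 147.25, 172.46, 180, 180, 180].

## Interface

Orientations are given as [roll, pitch, yaw] about the fixed x, y, z axes, in that order (R = Rz(yaw) Ry(pitch) Rx(roll)).
In Python, from plant import manip, cams, sense gives the robot as it stands (manip), with the cameras (cams) and the readings as plain functions.
- The arm moves only by the shell command python3 drive.py 'ROWS' [FORCE]. ROWS is rows parted by semicolons, their numbers by spaces, 1 to 20 of them, each of 7 numbers: the finger opening in m, then dx, dy, dz in m, then a rotation vector rx, ry, rz in degrees; each row is the pose to reach, as a shift and turn from the pose commanded when the command began, along the tool's axes at that moment; what a row does not reach only later rows make up. A row lasts 1/12 s, in which the tool goes at most 0.0417 m and 7.16 degrees, less where a joint would pass 70% of its speed; a pose out of reach is approached as far as the arm can. The fingers move at their own pace and stop on an object; FORCE is the grip in N (left out, the last holds). Time passes only in rows, so rows that do not move let the fingers close. It prints the time, the measured TCP pose, the force, the opening and the grip force at its end.
- sense(): the state, without advancing time (a new reading comes with each control period).
- cams.read_camera(name): name is "scene" or "top"; returns the picture (384x512x3 uint8, red, green, blue); there is no depth.
- cams.camera_model(name): a dict with "vertical_fov" (degrees; the focal length in pixels is half the picture's height over the tangent of half this angle, whatever the lens; pixels are square), "cx", "cy" (the principal point, pixels), "xyz" and "rotation" of the camera in the world. Camera axes: x right, y up, looking along -z (the intrinsics and any distortion apply to the point x, -y, -z); pixel columns grow to the right and rows downward; lengths in m; the calibration is good to about 2 mm. A picture is of the moment at which its call begins. camera_model takes no time and is no camera call.
- manip.hand_in(): hands the job in; it is judged then, once.
The state is a dict: "time_s": time; "joints": joint angles; "joint_velocities": joint speeds; "joint_efforts": joint torques, N m; "ee_pos": TCP position; "orientation": TCP orientation; "wrist_force": force on the tool from outside, world axes, zero at the start; "moment": the same for the moment, N m; "finger_gap": finger opening in m; "grip_force": force on a finger pad.
Only numpy, scipy, OpenCV 4.12 (cv2) and the standard library are available. Lean on these libraries where they do the work, as an engineer would, in place of code of your own. Each camera call takes 0.05 s, during which the arm holds its last target. There are 200 camera calls.

## Task

Open the washer box: slide the lock on its front all the way to its open end stop, so that its nose sits in the notch of the lid, then put the blade of the wood-handled scraper into the pry slot under the lid's front edge, lever the lid up with it and leave the lid standing open by itself, nearly upright. Then set the scraper down flat on the bench, clear of the box and without dropping it. Leave the other things on the bench where they are.

Things in the scene. Friction and masses are not known exactly. Their poses are not given: they have to be found in the camera images.
- washer_box: Grey plastic washer box screwed to the bench, 180 wide (its y) x 110 deep (its x) x 50 high, plus a flat off-white lid 4 thick (top 54 above the bench). Origin: centre of its underside. x points from the front (facing the robot, yaw within 0.3 rad) to the hinged back, +y is left seen from the robot. A track shelf on the front (y -12 to +77, 36 deep, top 34 above the bench) carries the lock.
- lid_lock (a joint): Black lock slide on the box's front, in m: moves along the box's +y from 0 (locked) to 0.045 (open end stop); starts at 0 to 0.018. Behind its grip a nose 14 wide reaches 10 over the lid, 1 above it, and blocks the lid unless it is over the lid's notch, which needs the slide within 4 mm of the open stop. Sliding takes about 2.5 N; it stays where it is left.
- lock_grip (a point): Middle of the top of the lock slide's upright grip, 72 above the bench, 22 in front of the box's front face; moves with the slide. The grip is 16 (along the box's y) x 14 (along x); pinch it across the 16, a finger on either side along y. The foot below it, 26 (y) x 30 (x), has its top 40 above the bench.
- lid_notch (a point): Centre of the notch in the lid's front edge, at the lid's mid thickness while shut: 22 wide (along the box's y), 12 deep, 55 to the left (+y) of the box's middle. Fixed to the box; the slide's nose stands in the middle of it at the open stop.
- lid (a joint): Lid angle in rad: 0 shut, 1.57 upright, stop at 1.75. Hinged along the back top edge; the front edge swings up and back. Stiff hinge: the lid stays at any angle; lifting its front edge takes about 1.6 N.
- lid_hinge (a point): Point on the lid's hinge axis (which runs along the box's y) at mid width: 110 behind the front face, 52 above the bench, 2 above the lid's underside. The lid's front edge, 110 from the axis, is flush with the front face.
- pry_slot (a point): Centre of the pry slot, on the box's front face: a gap in the front wall (4 thick) 36 wide along the box's y and 8 high (42 to 50 above the bench), 50 to the right (-y) of the box's middle, between two small ribs on the lid. Top: the lid's underside; bottom: a sill 48 wide that stands out 12 in front, its top at 42. Empty behind. Push a blade in along the box's +x, 10 to 20 deep.
- scraper: Narrow stiff scraper, loose, 0.06 to 0.11 kg, lying flat on the bench left or right (it may swap places with the scribe). Wooden handle 105 long x 24 wide x 20 high; flat steel blade 18 wide x 2.4 thick reaches 90 beyond the handle, at mid height of it, square-ended. Origin: underside of the handle at its middle; x points along the tool to the blade's end, z up as it lies.
- scraper_grip (a point): Good place to grip the scraper, near its centre of mass: on the handle's axis, 25 towards the blade from the handle's middle, 10 above its underside. Grip across the 24 mm width and firmly (40 N or more), so that the blade does not swing in the grasp under load.
- scraper_tip (a point): Middle of the blade's end edge, 117.5 beyond scraper_grip along the scraper's x, at mid thickness.
- scribe: Bystander: stainless steel scribe, round, 8 diameter, 155 long, pointed, loose, lying on the bench on the other side from the scraper. Origin on the bench under its body; x points along it to its point.
- speed_square: Bystander: yellow plastic triangular speed square, legs 178, 18 high at its fence, loose, far left. Origin under its middle.
- crank_drill: Bystander: red hand drill with crank, 300 long, 71 high at the crank knob, loose, lying far right. Origin under its middle.
- tape_measure: Bystander: black tape measure, 74 x 40 x 66 high, loose, to the right of the box. Origin under its middle.
- pencil: Bystander: flat carpenter's pencil, 175 x 14 x 7, loose, on the bench between the robot and the box. Origin under its middle.
- screw_jar: Bystander: glass jar with metal cap, 54 diameter, 75 high, loose, to the left of the box. Origin under its middle.

How it is judged:
By the outcome, as a careful person would: the job done as asked, in the order asked, and still so for the second after the job is handed in, with the robot touching nothing.
It also fails if it takes over 64 s, if anything falls off the work surface, if the arm or the gripper's body presses on something with over 40 N, if the wrist force passes 120 N, or if a joint passes its speed limit or range.

## Working session

There is one attempt and no reset: what is moved stays moved. The work goes in short steps, Python scripts to look and compute and a shell command to move; the robot and the scene stay as the last step left them, time stands still between calls to the robot, and variables do not carry over. Pictures are saved under pics/ and viewed, at most 10 in all, crops included, and the job is handed in when it is done.

```bash
ls; mkdir -p pics; python3 - <<'E'
from plant import manip, cams, sense
import cv2
for n in ("scene","top"):
    m=cams.camera_model(n); print(n,m)
    im=cams.read_camera(n); cv2.imwrite(f"pics/{n}0.png",im[:,:,::-1])
s=sense(); print(s["time_s"],s["ee_pos"],s["orientation"],s["wrist_force"])
E
```

```text
drive.py
pics
plant.py
scene {'vertical_fov': 45.285161433943344, 'cx': 254.36437424612177, 'cy': 193.4555723701537, 'xyz': array([1.65135851, 0.75741669, 1.03480776]), 'rotation': array([ 54.25289739,   1.14880569, 124.82410826])}
top {'vertical_fov': 49.082991402196114, 'cx': 251.93040244900024, 'cy': 191.2950975575529, 'xyz': array([ 0.45012566, -0.01940973,  1.55583945]), 'rotation': array([ 5.81140516e+00,  5.62905944e-02, -8.86351141e+01])}
0.1 [0.25675073 0.56925207 0.24356709] [-1.79900869e+02 -1.14166940e-02  1.55719478e+02] [ 0.26767679  0.16000938 -1.0411601 ]
```

View pics/top0.png

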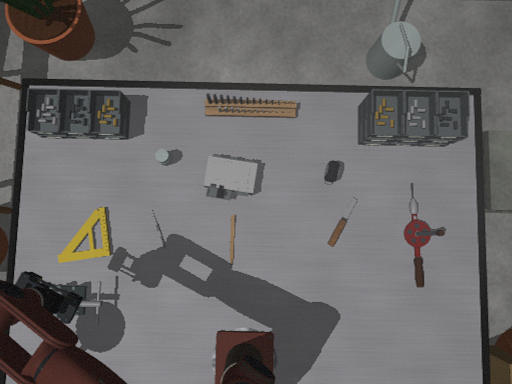

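View pics/scene0.png

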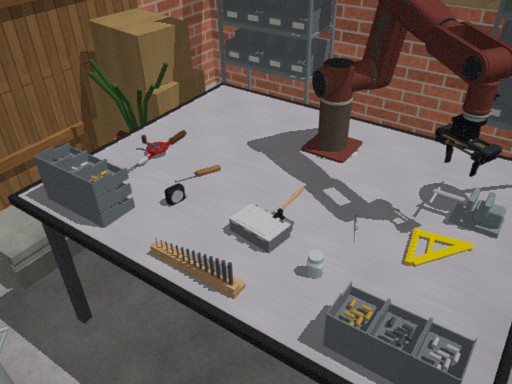

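The top view shows the box at about (231,175) with the lock at its lower-left front edge. The scraper runs from its handle at (338,233) to its tip at (356,199), and the scribe is at (158,230). I'll enlarge both areas to measure them.

```bash
cat > h.py <<'E'
import numpy as np, cv2
from scipy.spatial.transform import Rotation as R
from plant import manip, cams, sense
def cam(n):
    m=cams.camera_model(n); f=192/np.tan(np.radians(m["vertical_fov"]/2))
    return m,f,R.from_euler("xyz",m["rotation"],degrees=True).as_matrix()
def unproj(n,u,v,z):
    m,f,M=cam(n); d=M@np.array([(u-m["cx"])/f,-(v-m["cy"])/f,-1]); c=m["xyz"]
    return c+d*(z-c[2])/d[2]
def proj(n,p):
    m,f,M=cam(n); q=M.T@(np.array(p)-m["xyz"]); return np.array([m["cx"]+f*q[0]/-q[2], m["cy"]-f*q[1]/-q[2]])
def crop(im,u,v,w,h,s): return cv2.resize(im[v:v+h,u:u+w],None,fx=s,fy=s,interpolation=cv2.INTER_CUBIC)
E
python3 - <<'E'
from h import *
im=cv2.imread("pics/top0.png")
a=crop(im,195,145,75,65,8); b=crop(im,320,190,45,65,8) 
cv2.imwrite("pics/c0.png",crop(im,195,145,75,65,8)[:, :]) 
o=np.zeros((520,800,3),np.uint8); o[:,:520]=cv2.resize(a,(520,451)) if 0 else 0
a=crop(im,198,148,64,60,7); b=crop(im,324,192,44,60,7)
cv2.imwrite("pics/c1.png",np.hstack([a,b]))
a=crop(cv2.imread("pics/scene0.png"),220,180,95,75,8); cv2.imwrite("pics/c2.png",a)
print(unproj("top",231,175,.05),unproj("top",338,233,.02),unproj("top",355,199,.01))
print([round(x,3) for x in unproj("top",27,84,0)])
E
```

```text
[0.66069143 0.06275144 0.05      ] [ 0.46148751 -0.33048538  0.02      ] [ 0.58784138 -0.39477959  0.01      ]
[np.float64(1.0), np.float64(0.855), np.float64(0.0)]
```

View pics/c1.png

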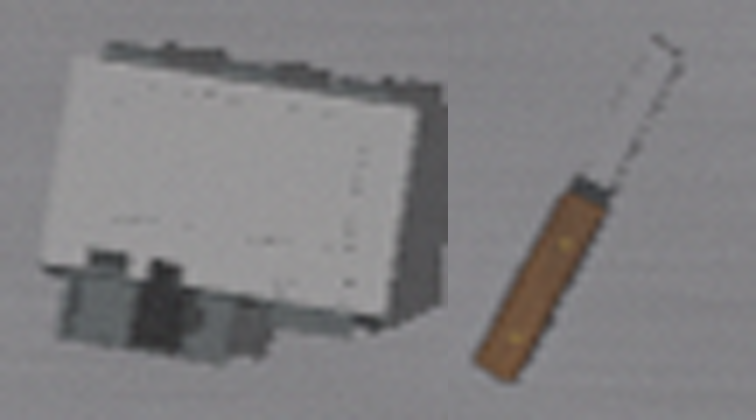

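View pics/c2.png

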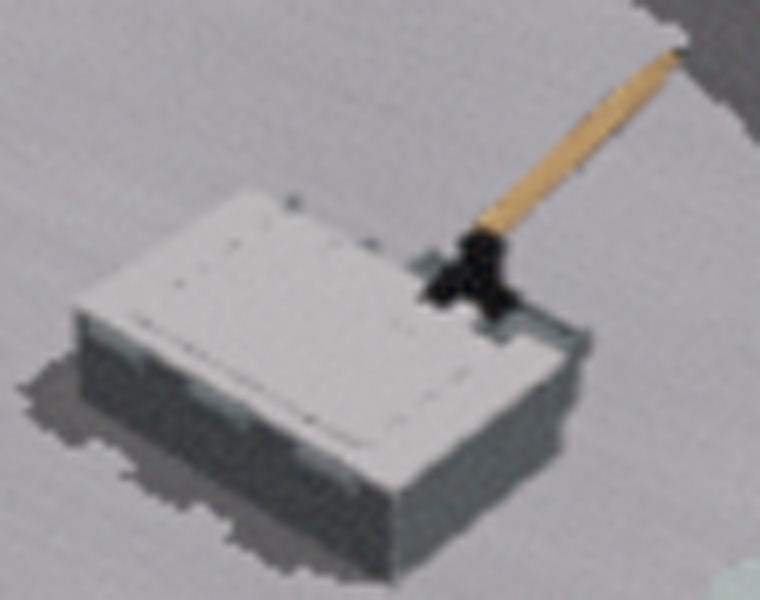

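The crops show the lid corners and the notch at crop (108,258). The nose is at (165,262), about 29 mm short of the notch. The scraper runs from its handle end at (494,372) to its tip at (668,48). Next I fit the poses.

```bash
cat >> h.py <<'E'
def boxT(b):
    c,s=np.cos(b[2]),np.sin(b[2]); return lambda p: np.array([b[0]+c*p[0]-s*p[1], b[1]+s*p[0]+c*p[1], p[2]])
E
python3 - <<'E'
from h import *
from scipy.optimize import least_squares
t=lambda x,y:((x+.5)/7-.5+198,(y+.5)/7-.5+148)
s=lambda x,y:((x+.5)/8-.5+220,(y+.5)/8-.5+180)
C=[(.055,.09,.054),(.055,-.09,.054),(-.055,-.09,.054),(-.055,.09,.054)]
T=[t(73,55),t(418,105),t(386,319),t(42,267)]; S=[s(395,492),s(80,312),s(250,190),s(578,350)]
def f(b,w):
    g=boxT(b); r=[]
    if w!="s": r+=[proj("top",g(c))-np.array(p) for c,p in zip(C,T)]
    if w!="t": r+=[proj("scene",g(c))-np.array(p) for c,p in zip(C,S)]
    return np.concatenate(r)
for w in "tsb":
    o=least_squares(f,[.66,.06,-.1],args=(w,)); print(w,o.x.round(4),o.fun.round(2)); b=o.x
g=boxT(b)
u=lambda x,y,z:unproj("top",(x-448+.5)/7-.5+324,(y+.5)/7-.5+192,z)
inv=lambda p:np.array([[np.cos(b[2]),np.sin(b[2])],[-np.sin(b[2]),np.cos(b[2])]])@(np.array(p[:2])-b[:2])
print("nose box",inv(unproj("top",*t(165,262),.065)),"notch",inv(unproj("top",*t(108,255),.054)))
for q in (.0,.01,.015): print(q, [(proj("top",g((-.055-.022,.055-.045+q,.072)))-[198,148])*7])
e=u(494,372,.02);tip=u(668,48,.01);d=tip-e; print("handle end",e,"tip",tip,np.hypot(*d[:2]),np.degrees(np.arctan2(d[1],d[0])))
k=u(590,185,.015); print("ferrule",k, np.hypot(*(k-e)[:2]))
sc=lambda p:unproj("scene",*p,.02)
print("pencil top",unproj("top",234,216,.005),unproj("top",232,262,.005))
E
```

```text
t [ 0.6631  0.0649 -0.1224] [ 0.1   0.26 -0.    0.26  0.14 -0.35 -0.24 -0.17]
s [ 0.6642  0.0693 -0.118 ] [ 0.89 -0.14 -0.28 -0.5   0.08 -0.14 -0.73  0.78]
b [ 0.6631  0.0668 -0.1203] [-0.47  0.3  -0.56  0.21 -0.36 -0.39 -0.76 -0.12  0.36 -0.6  -0.64 -0.96
 -0.25 -0.54 -1.21  0.39]
nose box [-0.04456194  0.02408744] notch [-0.04403218  0.05461832]
0.0 [array([178.80712088, 324.33537813])]
0.01 [array([159.28649425, 321.51288066])]
0.015 [array([149.52770453, 320.10185222])]
handle end [ 0.41855779 -0.30215773  0.02      ] tip [ 0.58995637 -0.39478168  0.01      ] 0.19482471061435744 -28.386830352618436
ferrule [ 0.51666065 -0.35274838  0.015     ] 0.11037927570088685
pencil top [0.51482906 0.04975319 0.005     ] [0.34718847 0.05232764 0.005     ]
```

```bash
cat >> h.py <<'E'
B=(.6631,.0656,-.1215); G=boxT(B)
def rel(p,rpy):
    "shift and turn from measured pose to target, in tool axes"
    s=sense(); r0=R.from_euler("xyz",s["orientation"],degrees=True); r1=R.from_euler("xyz",rpy,degrees=True)
    d=r0.inv().apply(np.array(p)-s["ee_pos"]); w=np.degrees((r0.inv()*r1).as_rotvec())
    print("d",d.round(4),"w",w.round(2),"rows",np.ceil(max(np.linalg.norm(d)/.0417,np.linalg.norm(w)/7.16)))
E
python3 - <<'E'
from h import *
p=G((-.077,.024,.15)); print(p); rel(p,[180,0,180-6.96]); rel(p+[0,0,-.082],[180,0,173.04])
E
```

```text
[0.58957648 0.09875557 0.15      ]
d [-0.4969 -0.2919  0.094 ] w [ -0.1   -0.03 -17.32] rows 15.0
d [-0.4969 -0.2917  0.176 ] w [ -0.1   -0.03 -17.32] rows 15.0
```

```bash
r='0.05 -0.497 -0.292 0.094 -0.1 0 -17.3'; python3 drive.py '0.05 -0.497 -0.292 0.094 -0.1 0 -17.3;0.05 -0.497 -0.292 0.094 -0.1 0 -17.3;0.05 -0.497 -0.292 0.094 -0.1 0 -17.3;0.05 -0.497 -0.292 0.094 -0.1 0 -17.3;0.05 -0.497 -0.292 0.094 -0.1 0 -17.3;0.05 -0.497 -0.292 0.094 -0.1 0 -17.3;0.05 -0.497 -0.292 0.094 -0.1 0 -17.3;0.05 -0.497 -0.292 0.094 -0.1 0 -17.3;0.05 -0.497 -0.292 0.094 -0.1 0 -17.3;0.05 -0.497 -0.292 0.094 -0.1 0 -17.3;0.05 -0.497 -0.292 0.094 -0.1 0 -17.3;0.05 -0.497 -0.292 0.094 -0.1 0 -17.3;0.05 -0.497 -0.292 0.094 -0.1 0 -17.3;0.05 -0.497 -0.292 0.094 -0.1 0 -17.3;0.05 -0.497 -0.292 0.094 -0.1 0 -17.3;0.05 -0.497 -0.292 0.094 -0.1 0 -17.3;0.05 -0.497 -0.292 0.094 -0.1 0 -17.3' 10; python3 - <<'E'
from h import *
rel(G((-.077,.024,.068)),[180,0,173.04])
E
```

```text
time_s: 1.52
ee_pos: [0.5893, 0.0992, 0.1499]
orientation: [179.9, -0.1, 173.0]
wrist_force: [0.2, 0.4, 0.4]
finger_gap: 0.0499
grip_force: 0.0
d [-0.0004 -0.0006  0.0819] w [ 0.11 -0.09 -0.09] rows 2.0
```

```bash
python3 drive.py '0.05 0 0 0.03 0 0 0;0.05 0 0 0.06 0 0 0;0.05 0 0 0.082 0 0 0;0.05 0 0 0.082 0 0 0;0.01 0 0 0.082 0 0 0;0.01 0 0 0.082 0 0 0;0.01 0 0 0.082 0 0 0;0.01 0 0 0.082 0 0 0' 12; python3 - <<'E'
from h import *
s=sense()
v=s["ee_pos"][:2]-B[:2]; c,q=np.cos(B[2]),np.sin(B[2]); print("box frame",c*v[0]+q*v[1],-q*v[0]+c*v[1])
E
```

```text
time_s: 2.18
ee_pos: [0.5914, 0.0997, 0.0708]
orientation: [179.9, 0.2, 173.1]
wrist_force: [-0.1, -0.8, 0.5]
finger_gap: 0.0309
grip_force: 0.0
box frame -0.07526155318384865 0.025207595863330476
```

```bash
python3 drive.py '0.01 0 0 0 0 0 0;0.01 0 0 0 0 0 0;0.01 0 0 0 0 0 0;0.01 0 0 0 0 0 0;0.01 0 0 0 0 0 0' 15; python3 drive.py '0.01 0 0.008 0 0 0 0;0.01 0 0.016 0 0 0 0;0.01 0 0.024 0 0 0 0;0.01 0 0.027 0 0 0 0;0.01 0 0.027 0 0 0 0'; python3 - <<'E'
from h import *
s=sense()
v=s["ee_pos"][:2]-B[:2]; c,q=np.cos(B[2]),np.sin(B[2]); print("box frame",c*v[0]+q*v[1],-q*v[0]+c*v[1])
E
```

```text
time_s: 2.6
ee_pos: [0.5908, 0.0997, 0.0697]
orientation: [179.8, 0.1, 173.0]
wrist_force: [-0.2, 2.0, 6.6]
finger_gap: 0.0153
grip_force: 15.0
time_s: 3.02
ee_pos: [0.5944, 0.1263, 0.0697]
orientation: [179.9, 0.1, 173.0]
wrist_force: [-0.4, 1.2, 4.6]
finger_gap: 0.0159
grip_force: 15.0
box frame -0.07553424050091742 0.05191943866540729
```

```bash
python3 drive.py '0.01 0 0.003 0 0 0 0;0.01 0 0.004 0 0 0 0;0.01 0 0.004 0 0 0 0'; python3 drive.py '0.01 0 0.003 0 0 0 0;0.01 0 0.003 0 0 0 0;0.01 0 0.003 0 0 0 0';  python3 - <<'E'
from h import *
s=sense()
v=s["ee_pos"][:2]-B[:2]; c,q=np.cos(B[2]),np.sin(B[2]); print("box frame",c*v[0]+q*v[1],-q*v[0]+c*v[1])
E
```

```text
time_s: 3.27
ee_pos: [0.5948, 0.1296, 0.0697]
orientation: [179.9, 0.1, 173.0]
wrist_force: [0.4, -1.0, 4.9]
finger_gap: 0.0158
grip_force: 15.0
time_s: 3.52
ee_pos: [0.5949, 0.1302, 0.0696]
orientation: [-179.9, 0.1, 173.0]
wrist_force: [-2.1, -9.0, 7.2]
finger_gap: 0.0158
grip_force: 15.0
box frame -0.07550915958647403 0.055856563037473925
```

```bash
sed -i 's/^B=.*G=/B=(.6632,.0664,-.1215); G=/' h.py; python3 drive.py '0.01 0 -0.0025 0 0 0 0;0.04 0 -0.0025 0 0 0 0;0.06 0 -0.0025 0 0 0 0;0.06 0 -0.0025 0 0 0 0;0.06 0 -0.0025 -0.03 0 0 0;0.06 0 -0.0025 -0.07 0 0 0;0.06 0 -0.0025 -0.11 0 0 0;0.06 0 -0.0025 -0.11 0 0 0'; python3 - <<'E'
from h import *
e=np.array([.4186,-.3022]);t=np.array([.5900,-.3948]); d=(t-e)/np.linalg.norm(t-e); g=t-d*.1175; print("grip",g,e+d*.0775)
yaw=np.degrees(np.arctan2(d[1],d[0])); print(yaw)
rel([*g,.14],[180,0,yaw+180])
E
```

```text
time_s: 4.18
ee_pos: [0.5985, 0.131, 0.1878]
orientation: [179.7, 0.8, 173.0]
wrist_force: [0.9, 0.9, 1.3]
finger_gap: 0.0544
grip_force: 0.0
grip [ 0.48662221 -0.33894946] [ 0.48678535 -0.33903759]
-28.380432782526228
d [ 0.0548 -0.4802  0.045 ] w [ 0.39  0.72 21.43] rows 12.0
```

```bash
python3 drive.py '0.06 0.055 -0.48 0.045 0 0 21.4;0.06 0.055 -0.48 0.045 0 0 21.4;0.06 0.055 -0.48 0.045 0 0 21.4;0.06 0.055 -0.48 0.045 0 0 21.4;0.06 0.055 -0.48 0.045 0 0 21.4;0.06 0.055 -0.48 0.045 0 0 21.4;0.06 0.055 -0.48 0.045 0 0 21.4;0.06 0.055 -0.48 0.045 0 0 21.4;0.06 0.055 -0.48 0.045 0 0 21.4;0.06 0.055 -0.48 0.045 0 0 21.4;0.06 0.055 -0.48 0.045 0 0 21.4;0.06 0.055 -0.48 0.045 0 0 21.4;0.06 0.055 -0.48 0.045 0 0 21.4;0.06 0.055 -0.48 0.045 0 0 21.4;0.06 0.055 -0.48 0.045 0 0 21.4'; python3 - <<'E'
from h import *
rel([.4867,-.339,.025],[180,0,151.62])
im=cams.read_camera("top")[:,:,::-1]
cv2.imwrite("pics/d.png",np.hstack([crop(im,198,148,64,60,7),crop(im,320,192,48,60,7)]))
E
```

```text
time_s: 5.43
ee_pos: [0.4807, -0.3386, 0.1321]
orientation: [179.9, -0.1, 151.6]
wrist_force: [-0.7, 0.6, 0.2]
finger_gap: 0.0603
grip_force: 0.0
d [-0.0057  0.0022  0.1071] w [ 0.14 -0.09 -0.02] rows 3.0
```

View pics/d.png

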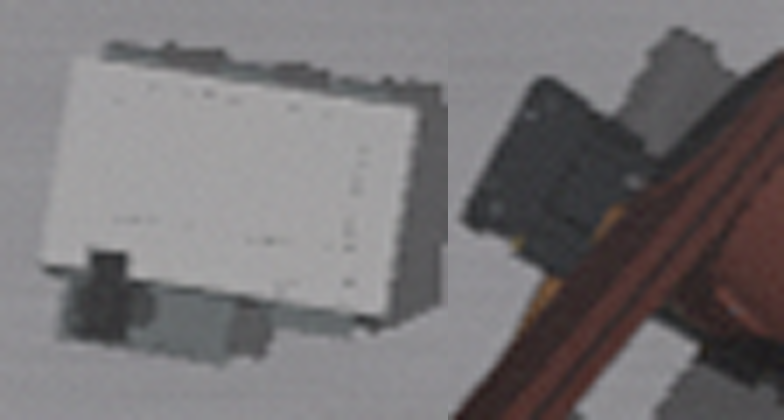

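The nose now fills the notch at crop (108,255), so the lock is open. Next I descend onto the scraper.

```bash
python3 drive.py '0.06 -0.0055 0.001 0.04 0 0 0;0.06 -0.0055 0.001 0.08 0 0 0;0.06 -0.0055 0.001 0.1 0 0 0;0.06 -0.0055 0.001 0.107 0 0 0;0.06 -0.0055 0.001 0.107 0 0 0;0.06 -0.0055 0.001 0.107 0 0 0'; python3 - <<'E'
from h import *
rel([.4867,-.339,.0245],[180,0,151.62])
E
```

```text
time_s: 5.98
ee_pos: [0.4871, -0.3398, 0.0263]
orientation: [179.9, -0.0, 151.7]
wrist_force: [-0.2, 0.4, -0.4]
finger_gap: 0.0597
grip_force: 0.0
d [0.0007 0.0005 0.0018] w [ 0.1  -0.    0.11] rows 1.0
```

```bash
python3 drive.py '0.06 0 0 0.0015 0 0 0;0.015 0 0 0.0015 0 0 0;0.015 0 0 0.0015 0 0 0;0.015 0 0 0.0015 0 0 0;0.015 0 0 0.0015 0 0 0;0.015 0 0 0.0015 0 0 0;0.015 0 0 0.0015 0 0 0;0.015 0 0 0.0015 0 0 0' 58; python3 drive.py '0.015 0 0 0 0 0 0;0.015 0 0 0 0 0 0'; 
```

```text
time_s: 6.65
ee_pos: [0.4863, -0.3409, 0.0243]
orientation: [179.9, -0.0, 151.6]
wrist_force: [-0.7, -0.0, 1.7]
finger_gap: 0.0238
grip_force: 58.0
time_s: 6.82
ee_pos: [0.4863, -0.3409, 0.0243]
orientation: [179.9, -0.0, 151.6]
wrist_force: [0.1, 0.7, 0.3]
finger_gap: 0.0235
grip_force: 58.0
```

```bash
python3 drive.py '0.015 0 0 -0.03 0 0 0;0.015 0 0 -0.06 0 0 0;0.015 0 0 -0.09 0 0 0;0.015 0 0 -0.09 0 0 0'; python3 - <<'E'
from h import *
rel(G((-.055-.035-.117,-.05,.10)),[180,0,173.04])
E
```

```text
time_s: 7.15
ee_pos: [0.4893, -0.3439, 0.1211]
orientation: [-179.9, 0.6, 151.6]
wrist_force: [0.9, -0.4, -0.5]
finger_gap: 0.0235
grip_force: 58.0
d [0.2167 0.3215 0.0186] w [ -0.16   0.55 -21.42] rows 10.0
```

```bash
python3 drive.py '0.015 0.217 0.322 0.018 0 0 -21.4;0.015 0.217 0.322 0.018 0 0 -21.4;0.015 0.217 0.322 0.018 0 0 -21.4;0.015 0.217 0.322 0.018 0 0 -21.4;0.015 0.217 0.322 0.018 0 0 -21.4;0.015 0.217 0.322 0.018 0 0 -21.4;0.015 0.217 0.322 0.018 0 0 -21.4;0.015 0.217 0.322 0.018 0 0 -21.4;0.015 0.217 0.322 0.018 0 0 -21.4;0.015 0.217 0.322 0.018 0 0 -21.4;0.015 0.217 0.322 0.018 0 0 -21.4;0.015 0.217 0.322 0.018 0 0 -21.4'; python3 - <<'E'
from h import *
rel(G((-.055-.035-.117,-.05,.0603)),[180,0,173.04])
E
```

```text
time_s: 8.15
ee_pos: [0.448, 0.046, 0.0966]
orientation: [179.9, -0.0, 173.2]
wrist_force: [-0.8, 0.1, 0.1]
finger_gap: 0.0235
grip_force: 58.0
d [-0.0041 -0.0037  0.0363] w [ 0.07 -0.    0.13] rows 1.0
```

```bash
python3 drive.py '0.015 -0.004 -0.0035 0.02 0 0 0;0.015 -0.004 -0.0035 0.034 0 0 0;0.015 -0.004 -0.0035 0.036 0 0 0;0.015 -0.004 -0.0035 0.036 0 0 0;0.015 -0.004 -0.0035 0.036 0 0 0'; python3 - <<'E'
from h import *
rel(G((-.055-.035-.117,-.05,.0603)),[180,0,173.04])
ims={n:cams.read_camera(n)[:,:,::-1] for n in ("top","scene")}
cv2.imwrite("pics/e.png",np.hstack([crop(ims["top"],210,155,56,85,7),crop(ims["scene"],225,160,58,85,7)]))
c=np.cos(B[2]);s=sense();r=R.from_euler("xyz",s["orientation"],degrees=True)
for n,o in (("top",(210,155)),("scene",(225,160))):
    print(n,"tip",(proj(n,s["ee_pos"]+r.apply([-.117,0,.0143]))-o)*7+3,"slot",(proj(n,G((-.055,-.05,.054)))-o)*7+3)
E
```

```text
time_s: 8.57
ee_pos: [0.4522, 0.0406, 0.0612]
orientation: [179.9, 0.0, 172.9]
wrist_force: [0.6, 0.8, -1.4]
finger_gap: 0.0235
grip_force: 58.0
d [0.0007 0.0012 0.0009] w [ 0.09  0.02 -0.1 ] rows 1.0
top tip [215.29022214 322.24347247] slot [222.95699102 256.01853035]
scene tip [283.46924659 311.5237496 ] slot [240.66668722 333.26511039]
```

View pics/e.png

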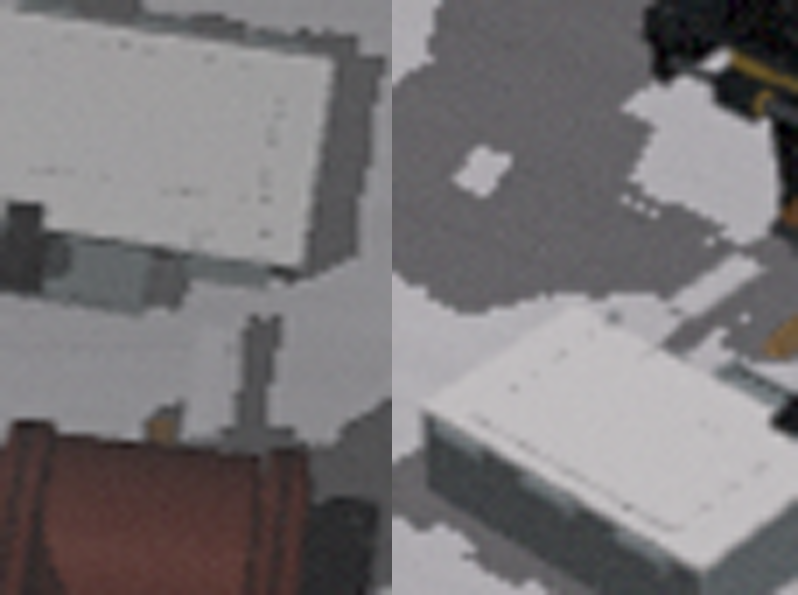

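The scene crop shows the blade tip at about (670,310), where I expected (675,311). That puts it in line with the slot, so I push it in.

```bash
python3 drive.py '0.015 -0.015 0.001 0.001 0 0 0;0.015 -0.03 0.001 0.001 0 0 0;0.015 -0.03 0.001 0.001 0 0 0;0.015 -0.03 0.001 0.001 0 0 0'; python3 drive.py '0.015 -0.008 0 0 0 0 0;0.015 -0.014 0 0 0 0 0;0.015 -0.014 0 0 0 0 0'; python3 - <<'E'
from h import *
rel(G((-.055+.014-.117,-.05,.0603)),[180,0,173.04])
E
```

```text
time_s: 9.0
ee_pos: [0.4826, 0.0387, 0.0607]
orientation: [179.9, 0.1, 173.0]
wrist_force: [-0.4, 1.0, -1.5]
finger_gap: 0.0232
grip_force: 58.0
time_s: 9.25
ee_pos: [0.4969, 0.037, 0.0604]
orientation: [179.9, 0.1, 173.0]
wrist_force: [-0.6, -0.2, -1.5]
finger_gap: 0.0237
grip_force: 58.0
d [-0.0035 -0.0007  0.0001] w [ 0.1   0.11 -0.03] rows 1.0
```

```bash
python3 drive.py '0.015 -0.005 -0.0005 0 0 0 0;0.015 -0.005 -0.0005 0 0 0 0;0.015 -0.005 -0.0005 0 0 0 0'; python3 drive.py '0.015 0 0 -0.006 0 0 0;0.015 0 0 -0.010 0 0 0;0.015 0 0 -0.010 0 0 0;0.015 0 0 -0.010 0 0 0'; python3 - <<'E'
from h import *
for th in (20,40,55,70,80,88):
    t=np.radians(th); r=.095-.012*th/90; n=.0032 # tip centre below lid mid plane
    # top edge of blade end touches underside (2 mm off axis plane)
    x=.055-r*np.cos(t)+.002*np.sin(t); z=.052+r*np.sin(t)-.002*np.cos(t)-.0012
    rel(G((x-.117,-.05,z+.0143)),[180,0,173.04])
E
```

```text
time_s: 9.5
ee_pos: [0.5006, 0.0361, 0.0598]
orientation: [179.9, 0.0, 173.0]
wrist_force: [0.4, -0.5, 0.1]
finger_gap: 0.0236
grip_force: 58.0
time_s: 9.83
ee_pos: [0.5005, 0.0361, 0.0701]
orientation: [179.9, 0.0, 173.0]
wrist_force: [-1.0, -0.0, -1.3]
finger_gap: 0.0234
grip_force: 58.0
d [-0.0098 -0.0002 -0.0247] w [ 0.1   0.02 -0.02] rows 1.0
d [-0.0285 -0.0001 -0.0511] w [ 0.1   0.02 -0.02] rows 2.0
d [-0.0472 -0.0001 -0.0656] w [ 0.1   0.02 -0.02] rows 2.0
d [-0.0685 -0.0001 -0.0748] w [ 0.1   0.02 -0.02] rows 3.0
d [-0.0832 -0.0001 -0.0776] w [ 0.1   0.02 -0.02] rows 3.0
d [-0.095  -0.0001 -0.0781] w [ 0.1   0.02 -0.02] rows 3.0
```

```bash
python3 drive.py '0.015 -0.003 0 -0.01 0 0 0;0.015 -0.009 0 -0.024 0 0 0;0.015 -0.016 0 -0.036 0 0 0;0.015 -0.027 0 -0.051 0 0 0;0.015 -0.027 0 -0.051 0 0 0;0.015 -0.027 0 -0.051 0 0 0';  python3 - <<'E'
from h import *
ims={n:cams.read_camera(n)[:,:,::-1] for n in ("top","scene")}
cv2.imwrite("pics/f.png",np.hstack([crop(ims["top"],200,145,66,85,6),crop(ims["scene"],215,145,66,85,6)]))
E
```

```text
time_s: 10.33
ee_pos: [0.5289, 0.0326, 0.1223]
orientation: [179.9, 0.2, 173.0]
wrist_force: [0.3, 0.1, -0.3]
finger_gap: 0.0235
grip_force: 58.0
```

View pics/f.png

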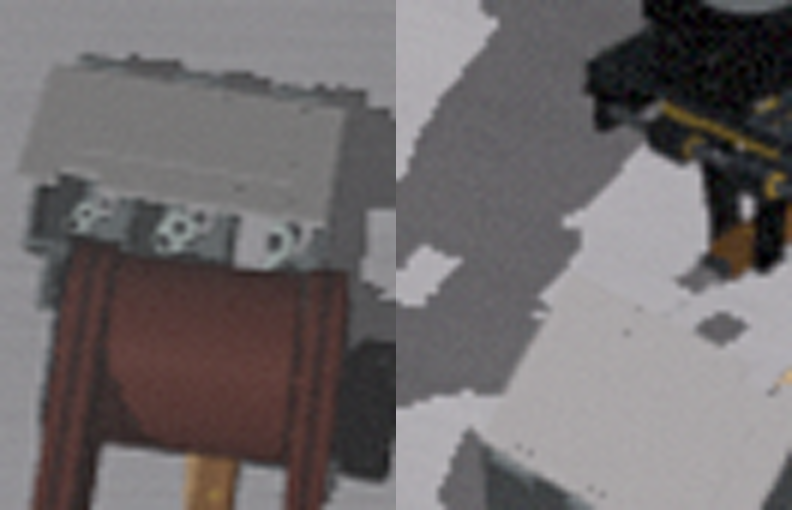

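The lid is at about 40° and resting on the blade. In the top crop its front edge is at y≈200. I'll carry on to upright.

```bash
python3 drive.py '0.015 -0.01 0 -0.008 0 0 0;0.015 -0.019 0 -0.0145 0 0 0;0.015 -0.03 0 -0.02 0 0 0;0.015 -0.04 0 -0.024 0 0 0;0.015 -0.048 0 -0.025 0 0 0;0.015 -0.055 0 -0.0265 0 0 0;0.015 -0.063 0 -0.027 0 0 0;0.015 -0.069 0 -0.027 0 0 0;0.015 -0.069 0 -0.027 0 0 0;0.015 -0.069 0 -0.027 0 0 0';  python3 - <<'E'
from h import *
s=sense(); r=R.from_euler("xyz",s["orientation"],degrees=True)
v=s["ee_pos"]+r.apply([-.117,0,.0131])-G((.055,-.05,.052)); c,q=np.cos(B[2]),np.sin(B[2]); print("tip rel hinge",c*v[0]+q*v[1],v[2])
E
```

```text
time_s: 11.27
ee_pos: [0.5961, 0.0242, 0.1475]
orientation: [179.9, 0.0, 173.0]
wrist_force: [0.3, -0.4, -0.1]
finger_gap: 0.0231
grip_force: 58.0
tip rel hinge 0.000514440406911006 0.0824717178814138
```

```bash
python3 drive.py '0.015 0.03 0 0 0 0 0;0.015 0.07 0 0 0 0 0;0.015 0.11 0 0 0 0 0;0.015 0.14 0 0 0 0 0;0.015 0.14 0 0 0 0 0;0.015 0.14 0 0 0 0 0'; python3 - <<'E'
from h import *
rel([.4863,-.3409,.09],[180,0,151.62])
im=cams.read_camera("scene")[:,:,::-1]
cv2.imwrite("pics/g.png",crop(im,190,110,130,140,4))
E
```

```text
time_s: 11.77
ee_pos: [0.4556, 0.0417, 0.1477]
orientation: [179.9, 0.0, 173.1]
wrist_force: [0.8, 0.3, -1.2]
finger_gap: 0.0236
grip_force: 58.0
d [-0.0767 -0.3761  0.0571] w [ 0.11  0.03 21.43] rows 10.0
```

View pics/g.png

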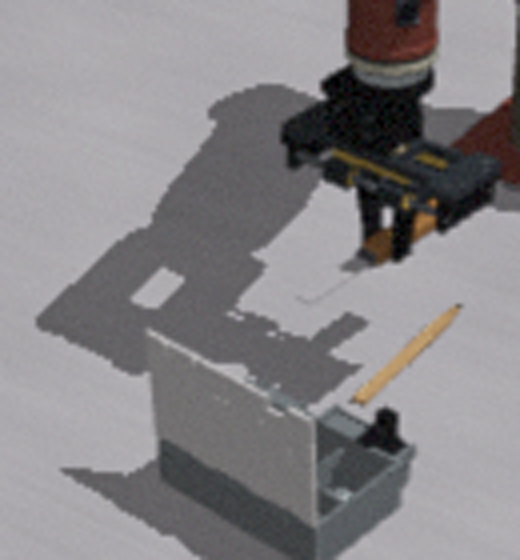

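The lid stands upright, with its edge running from (150,330) to (318,420), and the blade is clear of it. I'll take the scraper back to its old place.

```bash
python3 drive.py '0.015 -0.077 -0.376 0.057 0 0 21.4;0.015 -0.077 -0.376 0.057 0 0 21.4;0.015 -0.077 -0.376 0.057 0 0 21.4;0.015 -0.077 -0.376 0.057 0 0 21.4;0.015 -0.077 -0.376 0.057 0 0 21.4;0.015 -0.077 -0.376 0.057 0 0 21.4;0.015 -0.077 -0.376 0.057 0 0 21.4;0.015 -0.077 -0.376 0.057 0 0 21.4;0.015 -0.077 -0.376 0.057 0 0 21.4;0.015 -0.077 -0.376 0.057 0 0 21.4;0.015 -0.077 -0.376 0.057 0 0 21.4;0.015 -0.077 -0.376 0.057 0 0 21.4;0.015 -0.077 -0.376 0.057 0 0 21.4'; python3 - <<'E'
from h import *
rel([.4863,-.3409,.0245],[180,0,151.62])
E
```

```text
time_s: 12.9
ee_pos: [0.4879, -0.3403, 0.0899]
orientation: [179.9, -0.1, 151.6]
wrist_force: [-0.3, 0.2, -0.6]
finger_gap: 0.0233
grip_force: 58.0
d [ 0.0011 -0.0015  0.0654] w [ 0.13 -0.07  0.02] rows 2.0
```

```bash
python3 drive.py '0.015 0 0 0.03 0 0 0;0.015 0 0 0.05 0 0 0;0.015 0 0 0.06 0 0 0;0.015 0 0 0.063 0 0 0;0.015 0 0 0.063 0 0 0;0.015 0 0 0.063 0 0 0'; python3 drive.py '0.015 0 0 0.001 0 0 0;0.015 0 0 0.002 0 0 0;0.015 0 0 0.002 0 0 0'
```

```text
time_s: 13.4
ee_pos: [0.4885, -0.341, 0.0284]
orientation: [179.9, 0.1, 151.7]
wrist_force: [0.1, -0.4, -0.8]
finger_gap: 0.0238
grip_force: 58.0
time_s: 13.65
ee_pos: [0.4882, -0.3415, 0.0261]
orientation: [179.9, 0.1, 151.6]
wrist_force: [-0.4, -0.6, -0.8]
finger_gap: 0.0233
grip_force: 58.0
```

```bash
python3 drive.py '0.015 0 0 0.001 0 0 0;0.015 0 0 0.0015 0 0 0;0.015 0 0 0.0015 0 0 0';python3 drive.py '0.015 0 0 0.0005 0 0 0;0.015 0 0 0.001 0 0 0;0.015 0 0 0.001 0 0 0'
```

```text
time_s: 13.9
ee_pos: [0.4879, -0.3413, 0.0243]
orientation: [179.9, 0.0, 151.6]
wrist_force: [-1.4, 0.4, 3.2]
finger_gap: 0.0236
grip_force: 58.0
time_s: 14.15
ee_pos: [0.4879, -0.3414, 0.0243]
orientation: [179.9, -0.0, 151.6]
wrist_force: [-3.8, 3.6, 12.1]
finger_gap: 0.0236
grip_force: 58.0
```

Bench contact is confirmed. I'll ease off, open the fingers and rise.

```bash
python3 drive.py '0.015 0 0 -0.001 0 0 0;0.03 0 0 -0.001 0 0 0;0.06 0 0 -0.001 0 0 0;0.06 0 0 -0.001 0 0 0;0.06 0 0 -0.001 0 0 0;0.06 0 0 -0.001 0 0 0;0.06 0 0 -0.001 0 0 0' 10; python3 drive.py '0.06 0 0 -0.03 0 0 0;0.06 0 0 -0.07 0 0 0;0.06 0 0 -0.11 0 0 0;0.06 0 0 -0.15 0 0 0;0.06 0.04 0 -0.18 0 0 0;0.06 0.08 0 -0.2 0 0 0;0.06 0.1 0 -0.2 0 0 0;0.06 0.1 0 -0.2 0 0 0;0.06 0.1 0 -0.2 0 0 0'; python3 - <<'E'
from h import *
im=cams.read_camera("scene")[:,:,::-1]; cv2.imwrite("pics/i.png",np.hstack([crop(im,150,120,180,150,4)]))
E
```

```text
time_s: 14.73
ee_pos: [0.4876, -0.341, 0.0236]
orientation: [179.9, -0.0, 151.6]
wrist_force: [0.4, 0.6, 0.3]
finger_gap: 0.0544
grip_force: 0.0
time_s: 15.48
ee_pos: [0.3991, -0.2936, 0.2247]
orientation: [179.9, 0.1, 151.6]
wrist_force: [0.8, 0.1, 0.8]
finger_gap: 0.0598
grip_force: 0.0
```

View pics/i.png

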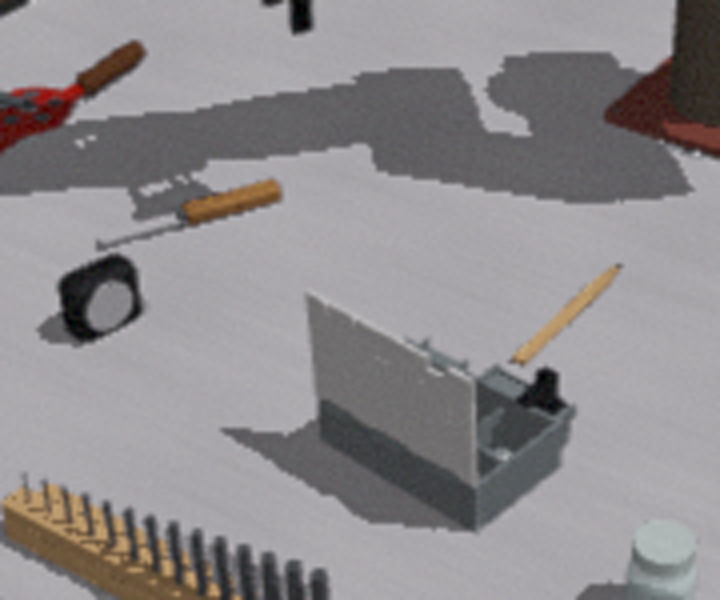

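The scraper lies flat at (230,205), the lid stands open and the lock is at its open end. Nothing else has moved, so I'm handing in.

```bash
python3 -c "
from plant import manip, cams, sense; print(manip.hand_in())"
```

```text
the job is handed in; nothing more can be done
None
```

The washer box is unlocked and its lid stands upright by itself, the scraper lies flat back at its old spot on the bench, and the job was handed in at about 15.5 s; no verdict came back.

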